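# Lock the sewing machine's belt pulley with its retaining clip

### The arm

A 6-joint arm with a two-finger parallel gripper is mounted at the origin on the work surface. World frame = base frame: x ahead of the robot, y to its left, z up, the work surface at z = 0. Lengths are in mm, angles in degrees, forces in N, time in s.
With the tool pointing down it reaches from about 300 to 775 mm from the base axis. Payload 14.6 kg.
Tool frame: the origin (TCP) lies midway between the tips of the shut fingers; the grasp point (between the pads) lies 19 mm behind it (r.grip_depth is the distance from the TCP to the grasp point, in mm); z points along the fingers, y is the direction in which the jaws open and shut (so a half turn about z gives the same grasp; the last joint's range is limited). The gripper opens to 85 mm and grips with 20 to 120 N. Pads are 22 mm wide; open, the fingers measure 114 mm over their backs; the gripper's body (76 mm by 85 mm) begins 54 mm behind the grasp point. The pads swing forward as they close: fully open they stand 13 mm farther back than shut.
Start: joints at [70.783, 17.183, 87.147, -0, 75.671, -3.816], TCP at [146.064, 530.24, 197.581] pointing down, gripper open.
Joint ranges: [-173.82, 173.82], [-45.26, 126.66], [13.44, 144.39], [-59.66, 239.66], [0, 175.72], [-146.38, 146.38]. Speed limits (degrees/s): [127.2, 127.2, 147.25, 180, 180, 180].

### API

Orientations are given as [roll, pitch, yaw] about the fixed x, y, z axes, in that order (R = Rz(yaw) Ry(pitch) Rx(roll)).
In Python, from station import telemetry, imaging, finish_job, r gives the robot as it stands.
- The arm moves only by the shell command python3 -m creep 'ROWS'. ROWS is JSON, a list that holds one entry, the list of rows, each a list of 7 numbers: the opening, from 0 (shut) to 1 (fully open), then the shift along the tool's x, y, z in m, then the turn, a rotation vector about the tool's x, y, z in rad. A call has exactly 5 rows; each row shifts and turns the commanded pose from where the row before left it, along the tool's axes as they then stand; what a row does not reach is not made up. A row lasts 1/12 s, in which the tool goes at most 41.7 mm and 7.16 degrees, less where a joint would pass 70% of its speed; a pose out of reach is approached as far as the arm can. A call is refused whole if a number of a shift passes 0.0417 or a number of a turn 0.125, either way. A call with a gripper value outside its range is refused whole. The fingers move at their own pace and stop on an object; the grip force is fixed at half the most. Time passes only in rows, so rows that do not move let the fingers close, or fill a call up. It gives the time, the measured TCP pose, the force and the opening at its end, in the units of the state.
- telemetry.get_state(): the state, without advancing time (a new reading comes with each control period).
- imaging.get_image(name): name is "scene" or "side" or "wrist"; returns the picture (384x512x3 uint8, red, green, blue); there is no depth.
- imaging.get_calibration(name): a dict with "camera_matrix" (3x3 intrinsics, pixels), "k1" (the pictures are not rectified: a ray, as slopes to the right and down, at radius r is drawn at 1 + k1 r^2 times it, then the intrinsics apply), "extrinsics" (4x4, takes a point from world to camera coordinates). Camera axes: x right, y down, z forward; pixel columns grow to the right and rows downward; lengths in mm; the calibration is good to about 2 mm. A picture is of the moment at which its call begins: read the wrist's pose just before it. get_calibration takes no time and is no camera call; for the wrist camera it gives the pose at the moment of the call.
- finish_job(): hands the job in, once; it reports no verdict.
The state is a dict: "t": time; "joints": joint angles; "qvel": joint speeds; "effort": joint torques, N m; "ee_pos": TCP position; "ee_rot": TCP orientation; "force": force on the tool from outside, world axes, zero at the start; "moment": the same for the moment, N m; "opening": finger opening in mm.
Only numpy, scipy, OpenCV 4.12 (cv2) and the standard library are available. Lean on these libraries where they do the work, as an engineer would, in place of code of your own. Each camera call takes 0.05 s, during which the arm holds its last target. There are 200 camera calls.

### The job

The belt pulley already sits on its grooved pin but is not secured: take the small retaining clip (not the big one), lay it flat on the pulley's face with its mouth towards the pin, and push it gently sideways from the open side into the pin's groove until it snaps fully home. Then let go of it, and leave the big clip and the other things on the table where they are.

Things in the scene. Friction and masses are not known exactly. Their poses are not given: they have to be found in the camera images.
- clip_grip (a point): Centre of the small clip's finger tab: an upright black block 14 mm long (clip's x), 18 mm wide (y), 30 mm tall (from 4 to 34 mm above the clip's underside; this point is 19 mm above it). The clip's x axis points from the tab to the mouth, z up. The bore centre is 29 mm ahead of the tab's centre, the prong tips 37 mm; the plate ends 7 mm behind it.
- clip: The small retaining clip: a flat steel fork 4 mm thick, 30 mm wide, 44 mm long, with a black tab at its rear, lying flat on the table. About 60 g (varies). Origin on its underside, below the bore centre; x to the mouth.
- clip_bore (a point): Centre of the small clip's bore, 2 mm above its underside. When pushed on, resistance starts with this point about 10 mm short of the pin's axis, grows to some 5 to 12 N, and drops as the prongs snap past the neck at about 5 mm; the solid back of the bore then stops against the neck with this point within 0.5 mm of the axis: fully home.
- clip_mouth (a point): Middle of the small clip's mouth, 5 mm ahead of the bore centre, between the round bumps inside the tips of its two sprung prongs. The bumps are 9 mm apart and spread to pass the pin's 12 mm neck.
- stand: Grey pulley stand, fixed to the table: base 110 x 100 mm, origin under the pin. Its x axis points from the open side to the belt guard, an upright bent plate 41 mm from the pin's axis on the +x side, 76 mm tall. So the clip has to come in from the -x side, moving along the stand's +x.
- stand_pin (a point): Point on the vertical axis of the grooved steel pin, fixed 40 mm above the table; axes as the stand. The pin has a 20 mm head; its top is 18 mm above the pulley's face. The groove below the head has a 12 mm neck and is open from 2 mm below to 5 mm above the unloaded face, so the 4 mm clip slides in while it rests on the face.
- stand_face (a point): Lowest place of the pulley's upper face, on the open side 20 mm from the pin's axis (the pulley is aluminium, 62 mm across). The face lies level with this point or up to 24 mm above it: pin and pulley stand at a height set anew each time and not reported, to be found by touch. Under load the face gives: from about 2 N on, 2 N per mm, 4 mm at most.
- big_clip: Clip of the same shape, half as big again (45 mm wide, 66 mm long, 5 mm thick, with a tab 14 x 26 x 30 mm): it does not fit and stays where it is. Origin under its bore centre.
- washer: Loose steel washer, 36 mm across, 4 mm thick. Leave it.
- bobbin: Steel bobbin standing on end, 30 mm across, 22 mm tall. Leave it.
- screwdriver: Screwdriver with a wooden handle, 180 mm long, lying on the table. Leave it.
- brush: Wooden clothes brush, 130 x 45 x 36 mm. Leave it.
- oil_bottle: Small clear oil bottle, 40 mm across, 100 mm tall. Leave it.
- spray: Spray bottle, 74 mm across, 216 mm tall. Leave it.
Things that resemble listed ones, but are neither listed nor needed, are in the scene too. Leave any brown look-alike of the clip alone.

How it is judged:
By the outcome, as a careful person would: the job done as asked, in the order asked, and still so for the second after the job is handed in, with the robot touching nothing.
It also fails if it takes over 61 s, if anything falls off the work surface, if the arm or the gripper's body presses on something with over 40 N, if the wrist force passes 120 N, or if a joint passes its speed limit or range.

## Working session

There is one attempt and no reset: what is moved stays moved. The work goes in short steps, Python scripts to look and compute and a shell command to move; the robot and the scene stay as the last step left them, time stands still between calls to the robot, and variables do not carry over. Pictures are saved under pics/ and viewed, about 8 in all and at most 12, crops included, and the job is handed in when it is done.

```bash
mkdir -p pics
cat > h.py <<'E'
import numpy as np, cv2
from station import telemetry, imaging, finish_job, r
def grab(n,f=None):
    c=imaging.get_calibration(n); im=imaging.get_image(n)
    np.savez('pics/%s.npz'%(f or n),im=im,K=c['camera_matrix'],k1=c['k1'],E=c['extrinsics'])
    cv2.imwrite('pics/%s.png'%(f or n),im[:,:,::-1]); return im
def load(f):
    return np.load('pics/%s.npz'%f)
def ray(d,u,v):
    K=np.array(d['K']);k1=float(d['k1']);E=np.array(d['E'])
    p=np.array([(u-K[0,2])/K[0,0],(v-K[1,2])/K[1,1]]);q=p.copy()
    for _ in range(30): q=p/(1+k1*(q@q))
    return -E[:3,:3].T@E[:3,3], E[:3,:3].T@np.array([q[0],q[1],1])
def onz(d,u,v,z):
    o,w=ray(d,u,v); return o+w*(z-o[2])/w[2]
def proj(d,P):
    E=np.array(d['E']);K=np.array(d['K']);c=E[:3,:3]@np.array(P,float)+E[:3,3];q=c[:2]/c[2];q=q*(1+float(d['k1'])*(q@q))
    return np.array([K[0,0]*q[0]+K[0,2],K[1,1]*q[1]+K[1,2]])
def tri(d1,p1,d2,p2):
    A=np.zeros((3,3));b=np.zeros(3)
    for d,p in((d1,p1),(d2,p2)):
        o,w=ray(d,*p);w=w/np.linalg.norm(w);M=np.eye(3)-np.outer(w,w);A+=M;b+=M@o
    return np.linalg.solve(A,b)
E
python3 - <<'E'
from h import *
a=[grab(n) for n in('scene','side','wrist')]
for n in('scene','side','wrist'):
    d=load(n);print(n,np.round(-d['E'][:3,:3].T@d['E'][:3,3]),np.round(d['K'][0,0]),d['k1'])
cv2.imwrite('pics/a.png',cv2.resize(a[0],(800,600),interpolation=3)[:,:,::-1])
cv2.imwrite('pics/b.png',cv2.resize(a[1],(800,600),interpolation=3)[:,:,::-1])
print(telemetry.get_state())
E
```

```text
scene [1071. -488. 1043.] 384.0 -0.11781967276706284
side [ 384. -753.  611.] 366.0 -0.03871071326997475
wrist [ 67. 552. 374.] 332.0 0.030480540289589273
{'t': 0.15, 'joints': array([ 7.07851538e+01,  1.72078281e+01,  8.71714799e+01,  5.53906701e-04,
        7.56707500e+01, -3.81761604e+00]), 'qvel': array([ 0.00392414, -0.10462347, -0.15350172, -0.02271142, -0.04484761,
       -0.00248927]), 'effort': array([ 1.32968144e-03, -5.43663847e+01, -3.61887431e+01,  2.59226641e-05,
        3.15693687e-03,  1.29868715e-05]), 'ee_pos': array([145.97887128, 530.06123188, 197.16114016]), 'ee_rot': array([-1.79950089e+02, -3.86825883e-03,  1.64602631e+02]), 'force': array([ 0.15071828,  0.09054015, -0.14384754]), 'moment': array([-0.00288   ,  0.02342242, -0.01687201]), 'opening': 85.38856567933205}
```

View pics/a.png

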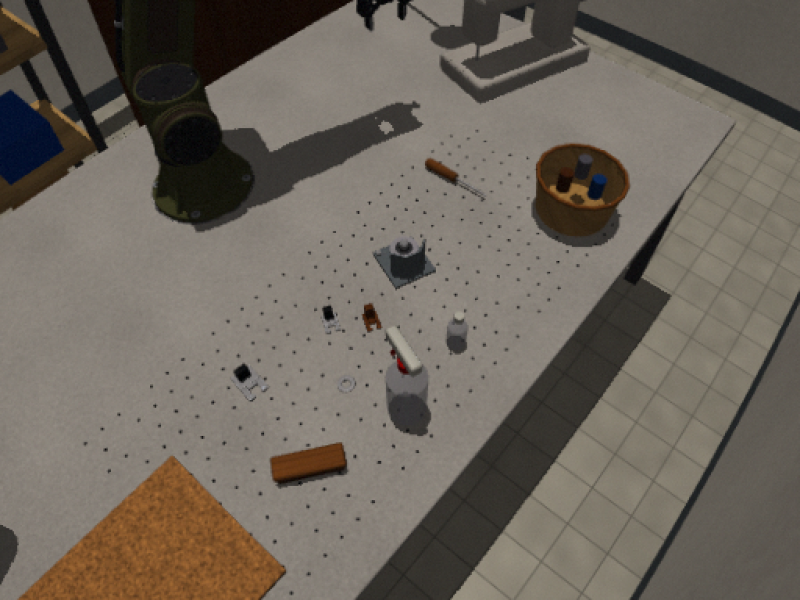

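View pics/b.png

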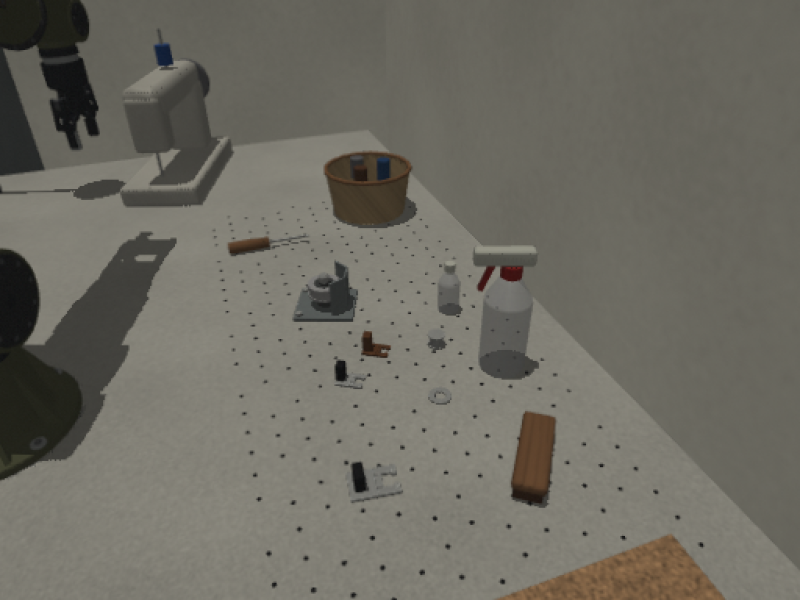

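Scene view: black-tab clips at (248,380), which is the larger, and (330,318), which is the smaller. A brown look-alike is at (370,316) and the stand at (405,258). The side view shows the same order: big (372,480), small (345,375), brown (375,345). The clip at (330,318) fits: it is black and steel, and the smaller of the two. I'll confirm it in an enlarged crop.

Run:
```python
from h import *
S=load('scene');D=load('side')
a=S['im'][140:260,140:290];b=D['im'][155:325,180:260]
a2=cv2.resize(a,None,fx=3,fy=3,interpolation=2);b2=cv2.resize(b,None,fx=3.5,fy=3.5,interpolation=2)
o=np.zeros((600,800,3),np.uint8);o[:a2.shape[0],:a2.shape[1]]=a2;o[:b2.shape[0],460:460+b2.shape[1]]=b2
cv2.imwrite('pics/c.png',o[:,:,::-1])
k=.64
for n,p,q in(('small tab',(328,311),(341,371)),('big tab',(242,372),(358,476)),('pin head',(404,243),(322,280)),('brown',(369,310),(367,341))):
    print(n,np.round(tri(S,np.array(p)*k,D,np.array(q)*k),1))
for n,d,p in(('small prongs S',S,(336,327)),('D',D,(362,379))): print(n,np.round(onz(d,*(np.array(p)*k),2),1))
```

```text
small tab [516.2 -74.1  17.5]
big tab [ 486.5 -282.5   18.5]
pin head [538.3 140.9  55.6]
brown [577.4 -16.4  17.4]
small prongs S [545.5 -83.1   2. ]
D [547.5 -89.6   2. ]
```

View pics/c.png

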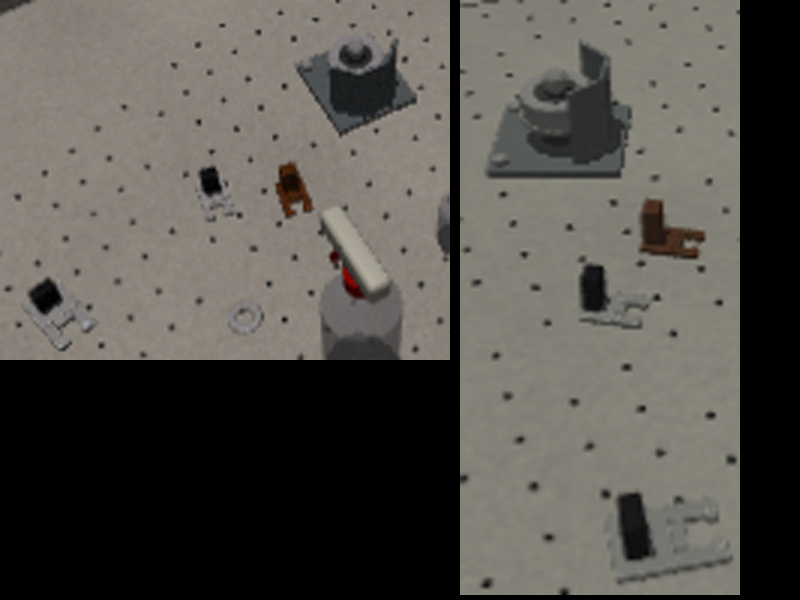

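The crop shows the small black and steel clip left of the brown one, and the big one well away at lower left. The triangulated tab is at about (516,-74) with the mouth pointing roughly -22°, so I have the right clip. First I move over the stand to look with the wrist camera, then over the clip.

```bash
python3 -m creep '[[[0.6,-0.0335,-0.0177,0,0,0,0],[0.6,-0.0335,-0.0177,0,0,0,0],[0.6,-0.0335,-0.0177,0,0,0,0],[0.6,-0.0335,-0.0177,0,0,0,0],[0.6,-0.0335,-0.0177,0,0,0,0]]]'; python3 -m creep '[[[0.6,-0.0335,-0.0177,0,0,0,0],[0.6,-0.0335,-0.0177,0,0,0,0],[0.6,-0.0335,-0.0177,0,0,0,0],[0.6,-0.0335,-0.0177,0,0,0,0],[0.6,-0.0335,-0.0177,0,0,0,0]]]'; python3 -m creep '[[[0.6,-0.0335,-0.0177,0,0,0,0],[0.6,-0.0335,-0.0177,0,0,0,0],[0.6,-0.0335,-0.0177,0,0,0,0],[0.6,-0.0335,-0.0177,0,0,0,0],[0.6,0,0,0,0,0,0]]]'; python3 -c "
from h import *
im=grab('wrist','w1');print(telemetry.get_state()['ee_pos'],telemetry.get_state()['ee_rot'])
d=load('w1');print(proj(d,(538,141,56)),proj(d,(516,-74,17)))
cv2.imwrite('pics/d.png',cv2.resize(im,(800,600),interpolation=2)[:,:,::-1])"
```

```text
t: 0.57
ee_pos: [284.9, 399.0, 197.5]
ee_rot: [-180.0, -0.0, 164.6]
force: [-0.2, 1.7, 0.1]
opening: 51.2
t: 0.98
ee_pos: [423.0, 269.0, 197.6]
ee_rot: [-180.0, -0.0, 164.6]
force: [0.3, 1.0, 0.4]
opening: 51.4
t: 1.4
ee_pos: [535.5, 162.5, 196.9]
ee_rot: [-179.9, 0.0, 164.4]
force: [-0.1, 0.4, 0.3]
opening: 51.5
[533.79233282 164.49069423 196.77169415] [-1.79959313e+02 -4.82103574e-02  1.64387157e+02]
[231.82984644 182.13889114] [ 45.33755467 204.05740356]
```

View pics/d.png

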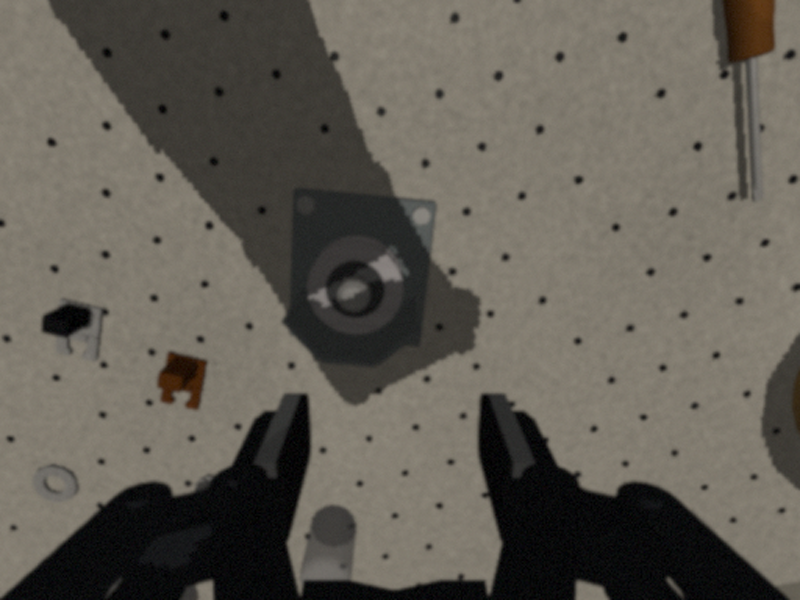

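The wrist view shows the pin head at about (354,288), with the base's far edge from (292,188) to (436,203). The guard is at the lower side and the small clip at (75,325), left of the brown one. Next I work out the stand's yaw and the move to the clip.

Run:
```python
from h import *
d=load('w1');k=.64
P=[onz(d,*(np.array(p)*k),8)[:2] for p in((292,188),(436,203),(420,345),(286,318))]
for p in P: print(np.round(p,1))
e=P[1]-P[0];print('len',np.linalg.norm(e),'x-dir from far edge',np.degrees(np.arctan2(e[1],e[0]))+90, np.degrees(np.arctan2(*(P[2]-P[1])[::-1])),np.degrees(np.arctan2(*(P[3]-P[0])[::-1])))
S=load('scene');D=load('side')
for z in(50,55,60,65,70,80): print(z,[np.round(onz(q,*(np.array(p)*k),z)[:2],1) for q,p in((d,(354,288)),(S,(404,242)),(D,(322,279)))])
g=cv2.cvtColor(d['im'],6)[100:250,160:320]
g=cv2.createCLAHE(3,(2,2)).apply(g)
cv2.imwrite('pics/e.png',cv2.resize(g,None,fx=4,fy=4,interpolation=2))
c=[onz(d,*(np.array(p)*k),z)[:2] for p,z in(((60,322),34),((85,335),4))];print('clip',c)
```

```text
[471.3 107.9]
[507.9 200.7]
[607.9 162.9]
[559.8  72.1]
len 99.78077733908049 x-dir from far edge 158.50725232744077 -20.721360884483317 -22.02672251319627
50 [array([540.3, 134.4]), array([531.3, 148.7]), array([541.6, 149.9])]
55 [array([539. , 135.1]), array([534. , 145.5]), array([540.1, 141.9])]
60 [array([537.7, 135.9]), array([536.8, 142.3]), array([538.7, 133.8])]
65 [array([536.4, 136.7]), array([539.5, 139.1]), array([537.3, 125.8])]
70 [array([535.1, 137.5]), array([542.2, 135.9]), array([535.9, 117.7])]
80 [array([532.5, 139. ]), array([547.6, 129.5]), array([533.1, 101.6])]
clip [array([513.28667285, -69.72384402]), array([532.81476756, -79.31234096])]
```

View pics/e.png

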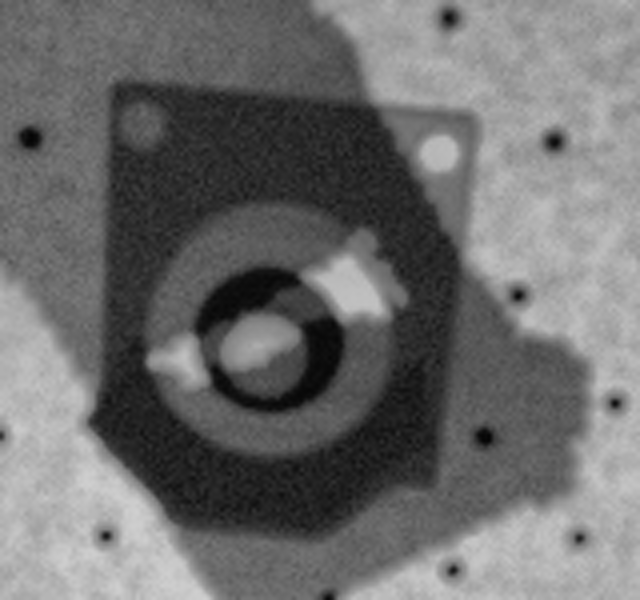

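The enlarged crop shows the head circle centred at raw (227,186) inside the 62 mm pulley, with the guard on the lower side. Stand yaw is about -21.5° and the pin about (538.5,137). Now over the clip.

```bash
python3 -m creep '[[[0.6,-0.0061,-0.0321,0.0067,0,0,0],[0.6,-0.0061,-0.0321,0.0067,0,0,0],[0.6,-0.0061,-0.0321,0.0067,0,0,0],[0.6,-0.0061,-0.0321,0.0067,0,0,0],[0.6,-0.0061,-0.0321,0.0067,0,0,0]]]'; python3 -m creep '[[[0.6,-0.0061,-0.0321,0.0067,0,0,0],[0.6,-0.0061,-0.0321,0.0067,0,0,0],[0.6,0,0,0,0,0,0],[0.6,0,0,0,0,0,0],[0.6,0,0,0,0,0,0]]]'
python3 - <<'E'
from h import *
im=grab('wrist','w2');s=telemetry.get_state();print(s['ee_pos'],s['ee_rot'])
d=load('w2');u,v=np.round(proj(d,(525,-76,10))).astype(int);print(u,v)
x0,y0=u-64,v-48
cv2.imwrite('pics/f.png',cv2.resize(im[y0:y0+96,x0:x0+128],None,fx=6,fy=6,interpolation=2)[:,:,::-1]);print(x0,y0)
S=load('scene');D=load('side')
print('spray',onz(S,405*.64,400*.64,0),onz(D,505*.64,365*.64,0),'washer',onz(D,440*.64,396*.64,0))
E
```

```text
t: 1.87
ee_pos: [518.4, 3.5, 163.8]
ee_rot: [180.0, -0.0, 164.7]
force: [1.0, -0.3, -0.8]
opening: 51.3
t: 2.28
ee_pos: [513.8, -60.3, 150.8]
ee_rot: [180.0, -0.0, 164.6]
force: [-0.7, 0.1, -0.1]
opening: 51.5
[513.94759444 -60.01251641 150.90093652] [1.79988138e+02 1.21907047e-02 1.64666580e+02]
240 189
176 141
spray [ 758.05112397 -115.36130204    0.        ] [ 777.34880139 -134.13058972    0.        ] washer [ 649.65626415 -165.07083299    0.        ]
```

View pics/f.png

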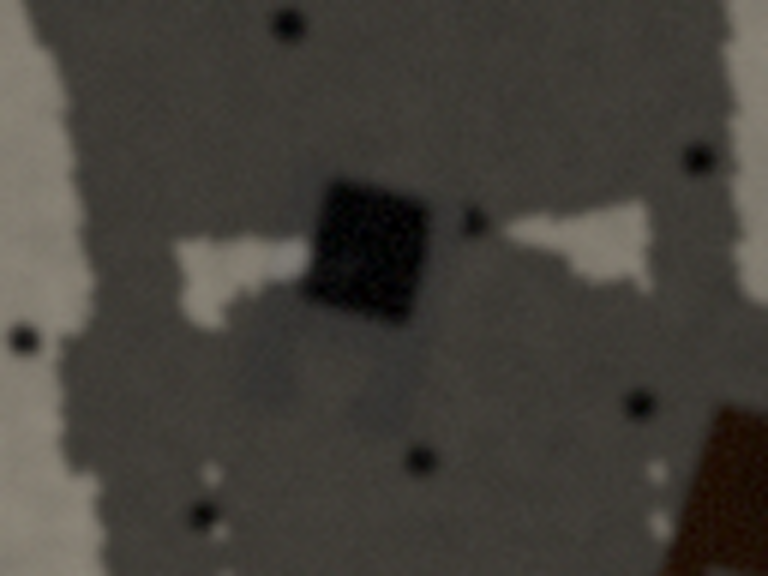

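The tab is the black block centred near crop (367,250), but the plate is in the gripper's shadow. I'll stretch the contrast to check the clip's direction.

Run:
```python
from h import *
d=load('w2');im=d['im'][141:237,176:304]
g=cv2.resize(np.clip((im.astype(float)-20)*3.5,0,255).astype(np.uint8),None,fx=6,fy=6,interpolation=2)
cv2.imwrite('pics/g.png',g[:,:,::-1])
f=lambda P:np.round((proj(d,P)-[176,141])*6)
print(f((516,-72,34)),f((546,-72,34)),f((516,-102,34)),f((516,-72,4)))
big=cv2.resize(im,None,fx=6,fy=6,interpolation=2).max(2)
c=max(cv2.findContours((big<32).astype(np.uint8)[100:400,200:500],0,2)[0],key=cv2.contourArea)+[200,100]
q=cv2.boxPoints(cv2.minAreaRect(c));print(q)
for p in q: print(np.round(onz(d,p[0]/6+176,p[1]/6+141,34),1))
```

```text
[386. 271.] [438. 447.] [199. 321.] [391. 220.]
[[298.3706  301.289  ]
 [328.43414 176.02422]
 [438.38123 202.4115 ]
 [408.3177  327.67627]]
[517.1 -86.3  34. ]
[499.3 -76.2  34. ]
[507.7 -61.3  34. ]
[525.7 -71.1  34. ]
```

View pics/g.png

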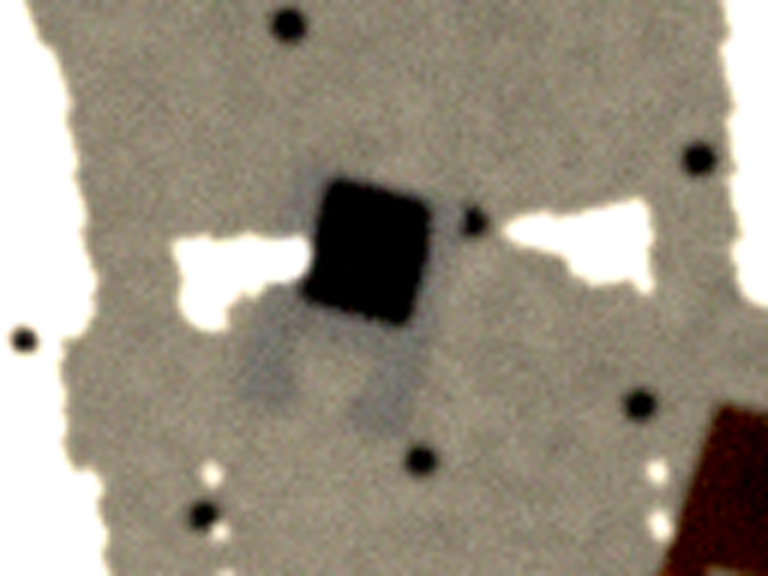

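The stretched crop shows the prongs at about (268,405) and (378,430), ahead of the tab's front edge (303,295)–(408,325). That gives clip yaw about -29.5° and tab centre about (515.3,-75.3), and the prong tips agree within 1 mm. Now turn, align and descend.

```bash
python3 -m creep '[[[0.6,0,0,0,0,0,0.0825],[0.6,0,0,0,0,0,0.0825],[0.6,0,0,0,0,0,0.0825],[0.6,-0.0043,-0.0063,0,0,0,0],[0.6,-0.0043,-0.0063,0,0,0,0]]]'; python3 -m creep '[[[0.6,0,0,0.03,0,0,0],[0.6,0,0,0.03,0,0,0],[0.6,0,0,0.03,0,0,0],[0.6,0,0,0.01,0,0,0],[0.6,0,0,0,0,0,0]]]'
```

```text
t: 2.75
ee_pos: [515.4, -75.8, 150.9]
ee_rot: [180.0, 0.0, 150.7]
force: [0.3, 0.6, -0.3]
opening: 51.4
t: 3.17
ee_pos: [514.0, -76.3, 48.7]
ee_rot: [-179.9, -0.2, 150.5]
force: [0.6, 0.7, -0.3]
opening: 51.0
```

```bash
python3 -m creep '[[[0.6,0,0,0.015,0,0,0],[0.6,0,0,0.015,0,0,0],[0.6,0,0,0.01,0,0,0],[0.6,0,0,0,0,0,0],[0.6,0,0,0,0,0,0]]]'; python3 -m creep '[[[0.0,0,0,0,0,0,0],[0.0,0,0,0,0,0,0],[0.0,0,0,0,0,0,0],[0.0,0,0,0,0,0,0],[0.0,0,0,0,0,0,0]]]'; python3 -m creep '[[[0.0,0,0,0,0,0,0],[0.0,0,0,0,0,0,0],[0.0,0,0,0,0,0,0],[0.0,0,0,-0.002,0,0,0],[0.0,0,0,-0.002,0,0,0]]]'
```

```text
t: 3.58
ee_pos: [515.7, -76.5, 11.6]
ee_rot: [180.0, 0.0, 150.5]
force: [0.0, -0.5, 1.3]
opening: 51.0
t: 4.0
ee_pos: [515.3, -76.4, 11.0]
ee_rot: [180.0, 0.0, 150.4]
force: [-0.0, -1.0, -0.3]
opening: 0.0
t: 4.42
ee_pos: [515.1, -76.4, 14.8]
ee_rot: [-180.0, -0.0, 150.4]
force: [-0.6, -0.1, 0.5]
opening: -0.1
```

The fingers closed on nothing, so I take a look.

Run:
```python
from h import *
w=grab('wrist','w3');S=grab('scene','s3');D=grab('side','d3')
st=lambda i:np.clip(i.astype(float)*1.8,0,255).astype(np.uint8)
o=np.zeros((600,800,3),np.uint8)
o[:300,:400]=cv2.resize(st(w),(400,300))
d=load('s3');u,v=proj(d,(520,-76,10)).astype(int);print(u,v);o[:300,400:800]=cv2.resize(st(S[v-30:v+30,u-40:u+40]),(400,300),interpolation=2)
d=load('d3');u2,v2=proj(d,(520,-76,10)).astype(int);print(u2,v2);o[300:,400:800]=cv2.resize(st(D[v2-30:v2+30,u2-40:u2+40]),(400,300),interpolation=2)
d=load('w3');u3,v3=proj(d,(520,-76,10)).astype(int);print(u3,v3);c=st(w[max(v3-60,0):v3+60,max(u3-80,0):u3+80]);o[300:,:400]=cv2.resize(c,(400,300),interpolation=2)
cv2.imwrite('pics/i.png',o[:,:,::-1])
```

```text
210 202
219 239
256 237
```

View pics/i.png

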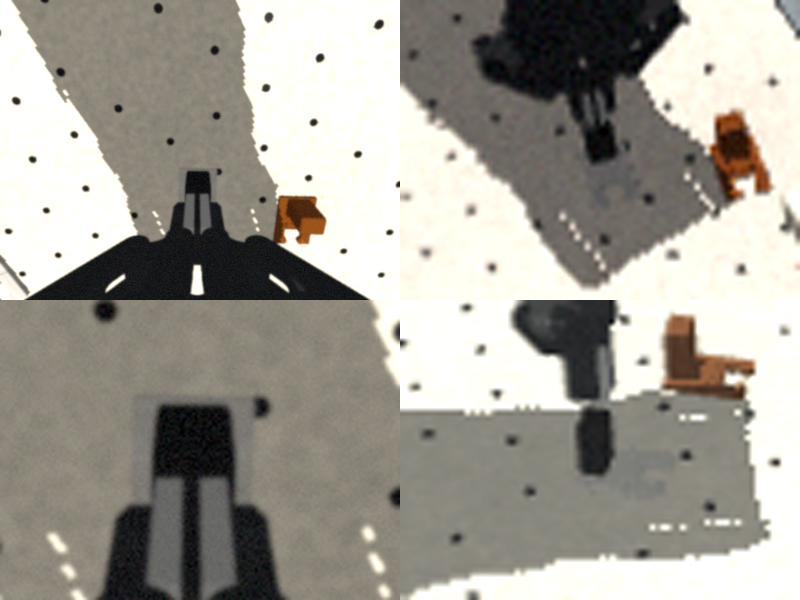

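Both external views show the tab standing free with the fingertips above or behind it. I'll triangulate the fingertips against the reported TCP.

Run:
```python
from h import *
S,D,W=load('s3'),load('d3'),load('w3');s=telemetry.get_state();print(s['ee_pos'],s['joints'],s['opening'])
t=s['ee_pos']
for n,d in(('S',S),('D',D),('W',W)): print(n,np.round(proj(d,t),1),np.round(proj(d,t+[0,0,25]),1),np.round(proj(d,(515,-76,34)),1))
print('tip SD',tri(S,(209,197),D,(217,229.6)))
# wrist crop lower-left: scale 2.5, origin (176,177)
tw=(176+192/2.5,177+177/2.5);print(tw,'tip WD',tri(W,tw,D,(217,229.6)),'tip WS',tri(W,tw,S,(209,197)))
print('tab top SD',tri(S,(170+200/5,172+137/5),D,(179+195/5,209+110/5)))
```

```text
[515.29637869 -76.43263337  14.91133216] [-1.24653165e+01  2.67584648e+01  1.01036111e+02 -1.27144664e-03
  5.21840530e+01 -7.28819420e+01] -0.03975427899855973
S [209.3 200.6] [208.5 196.3] [208.7 197.2]
D [217.4 238.2] [216.7 230.4] [216.7 232.2]
W [252.  235.3] [252.  256.1] [252.4 249.9]
tip SD [517.33189948 -76.30140482  40.37052771]
(252.8, 247.8) tip WD [514.54545874 -73.91592685  38.78638468] tip WS [514.58314607 -75.03380286  33.30946194]
tab top SD [520.75636056 -76.47475942  33.54822502]
```

```bash
python3 -c "
from h import *
for k in dir(r):
    if k[0]!='_':
        v=getattr(r,k); print(k, '' if callable(v) else v)"; python3 -m creep '[[[0.6,0,0,-0.005,0,0,0],[0.6,0,0,-0.01,0,0,0],[0.6,0,0,-0.01,0,0,0],[0.6,0,0,0,0,0,0],[0.6,0,0,0,0,0,0]]]'
```

```text
MotionError 
grip_depth 18.700000000000003
t: 4.98
ee_pos: [515.7, -76.5, 40.7]
ee_rot: [180.0, 0.1, 150.4]
force: [-0.6, 0.1, 0.3]
opening: 50.9
```

By triangulation from the images, the fingertips sit about 20–24 mm above the reported TCP, so the fingers closed just over the tab's top. I'll descend further in small steps and watch the force.

```bash
python3 -m creep '[[[0.6,0,0,0.015,0,0,0],[0.6,0,0,0.013,0,0,0],[0.6,0,0,0.005,0,0,0],[0.6,0,0,0.005,0,0,0],[0.6,0,0,0,0,0,0]]]';  python3 -m creep '[[[0.6,0,0,0.003,0,0,0],[0.6,0,0,0.003,0,0,0],[0.6,0,0,0.003,0,0,0],[0.6,0,0,0,0,0,0],[0.6,0,0,0,0,0,0]]]'
python3 - <<'E'
from h import *
S=grab('scene','s4');D=grab('side','d4')
st=lambda i:np.clip(i.astype(float)*1.8,0,255).astype(np.uint8)
o=np.zeros((400,800,3),np.uint8)
for i,(n,im) in enumerate((('s4',S),('d4',D))):
    u,v=proj(load(n),(520,-76,10)).astype(int);o[:,400*i:400*i+400]=cv2.resize(st(im[v-30:v+30,u-30:u+30]),(400,400),interpolation=2);print(u,v)
cv2.imwrite('pics/j.png',o[:,:,::-1]);print(telemetry.get_state()['ee_pos'],telemetry.get_state()['force'])
E
```

```text
t: 5.4
ee_pos: [514.8, -76.3, 1.0]
ee_rot: [-180.0, -0.1, 150.4]
force: [0.3, 0.7, -0.2]
opening: 51.6
t: 5.82
ee_pos: [515.2, -76.4, -7.3]
ee_rot: [-180.0, -0.0, 150.4]
force: [0.4, -0.7, -0.3]
opening: 51.5
210 202
219 239
[515.27156452 -76.42291671  -7.13909674] [-0.2928056   0.45840948 -0.3533248 ]
```

View pics/j.png

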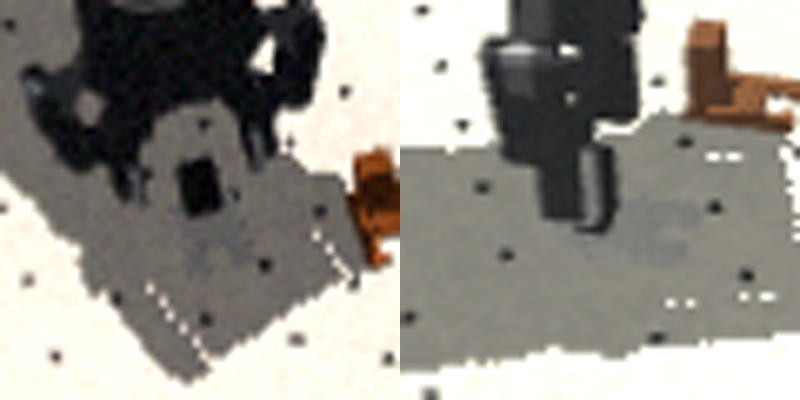

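The tab now stands between the open fingers, with no contact force at reported z = -7, which confirms the offset. Closing.

```bash
python3 -m creep '[[[0,0,0,0,0,0,0],[0,0,0,0,0,0,0],[0,0,0,0,0,0,0],[0,0,0,0,0,0,0],[0,0,0,0,0,0,0]]]'
```

```text
t: 6.33
ee_pos: [515.3, -76.4, -7.0]
ee_rot: [180.0, 0.0, 150.4]
force: [-1.9, 0.8, 4.8]
opening: 15.6
```

```bash
python3 -m creep '[[[0,0,0,0,0,0,0],[0,0,0,0,0,0,0],[0,0,0,-0.005,0,0,0],[0,0,0,-0.01,0,0,0],[0,0,0,-0.02,0,0,0]]]'; python3 -m creep '[[[0,0,0,-0.03,0,0,0],[0,0,0,-0.03,0,0,0],[0,0,0,-0.02,0,0,0],[0,0,0,0,0,0,0],[0,0,0,0,0,0,0]]]'
python3 - <<'E'
from h import *
w=grab('wrist','w5');S=grab('scene','s5');D=grab('side','d5');t=telemetry.get_state()['ee_pos'];print(t)
st=lambda i:np.clip(i.astype(float)*2.2,0,255).astype(np.uint8)
o=np.zeros((600,800,3),np.uint8);o[:,:]=0
o[:300,:400]=cv2.resize(st(w[180:300,176:336]),(400,300),interpolation=2)
for i,(n,im) in enumerate((('s5',S),('d5',D))):
    u,v=proj(load(n),t+[0,0,15]).astype(int);o[300*i:300*i+300,400:800]=cv2.resize(st(im[v-30:v+30,u-40:u+40]),(400,300),interpolation=2);print(u,v)
cv2.imwrite('pics/k.png',o[:,:,::-1])
E
```

```text
t: 6.75
ee_pos: [514.0, -76.2, 27.0]
ee_rot: [-179.9, -0.2, 150.4]
force: [-0.2, 0.6, -0.5]
opening: 15.4
t: 7.17
ee_pos: [515.6, -76.5, 109.0]
ee_rot: [180.0, 0.1, 150.4]
force: [0.0, 0.6, -1.1]
opening: 15.6
[514.55947034 -76.26933812 106.73423617]
205 180
213 202
```

View pics/k.png

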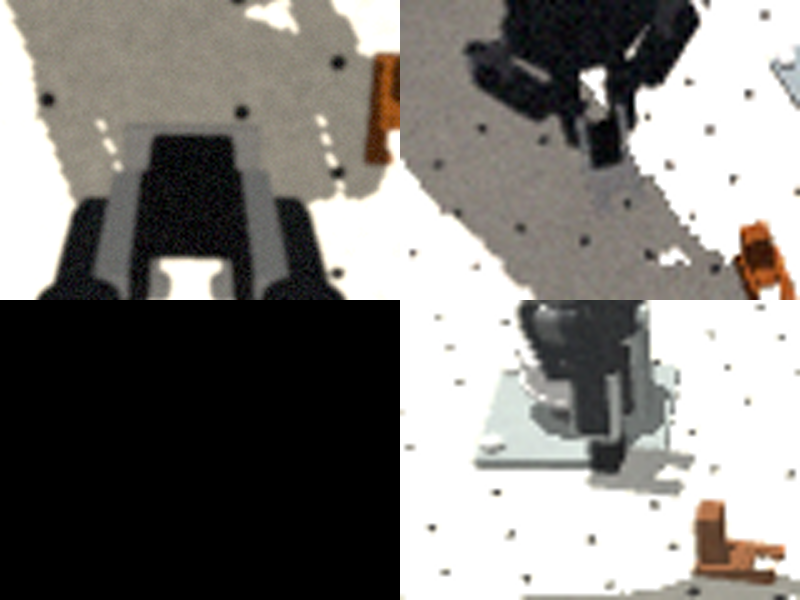

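The clip is held with its tab square and centred between the pads (tab columns 150–235 in the wrist crop). Now turn to the stand's yaw and move to the open side, well above the pulley.

```bash
python3 -m creep '[[[0,0,0,0,0,0,-0.0707],[0,0,0,0,0,0,-0.0707],[0,0.0155,0.0294,0,0,0,0],[0,0.0155,0.0294,0,0,0,0],[0,0.0155,0.0294,0,0,0,0]]]'; python3 -m creep '[[[0,0.0155,0.0294,0,0,0,0],[0,0.0155,0.0294,0,0,0,0],[0,0.0155,0.0294,0,0,0,0],[0,0.0155,0.0294,0,0,0,0],[0,0,0,0,0,0,0]]]'; python3 -m creep '[[[0,0,0,0.01,0,0,0],[0,0,0,0.01,0,0,0],[0,0,0,0,0,0,0],[0,0,0,0,0,0,0],[0,0,0,0,0,0,0]]]';python3 - <<'E'
from h import *
w=grab('wrist','w6');S=grab('scene','s6');D=grab('side','d6');s=telemetry.get_state();t=s['ee_pos'];print(t,s['ee_rot'],s['force'])
st=lambda i:np.clip(i.astype(float)*2,0,255).astype(np.uint8)
o=np.zeros((600,800,3),np.uint8)
o[:390,:400]=cv2.resize(st(w[228:384,176:336]),(400,390),interpolation=2)
for i,(n,im) in enumerate((('s6',S),('d6',D))):
    u,v=proj(load(n),(525,142,60)).astype(int);o[300*i:300*i+300,400:800]=cv2.resize(st(im[v-30:v+30,u-40:u+40]),(400,300),interpolation=2);print(u,v)
cv2.imwrite('pics/l.png',o[:,:,::-1])
d=load('w6');print([np.round(proj(d,p),1) for p in((539.5,135.5,58),(539.5,135.5,48),tuple(t),tuple(t+[0,0,20]))])
E
```

```text
t: 7.73
ee_pos: [503.3, 23.6, 106.6]
ee_rot: [-180.0, -0.1, 158.4]
force: [0.5, 0.5, 0.1]
opening: 15.7
t: 8.15
ee_pos: [488.2, 159.1, 106.7]
ee_rot: [-180.0, -0.1, 158.7]
force: [0.6, -0.2, -0.5]
opening: 15.5
t: 8.57
ee_pos: [489.7, 154.0, 87.4]
ee_rot: [-180.0, -0.0, 158.4]
force: [0.6, 0.5, -0.5]
opening: 15.7
[489.84673751 154.48387509  87.99923034] [1.79981662e+02 2.71881700e-02 1.58476659e+02] [ 0.39705854  0.79680281 -0.53569611]
255 153
200 178
[array([253.5, 285.2]), array([253.4, 277.6]), array([252.7, 235.3]), array([252.8, 251.5])]
```

View pics/l.png

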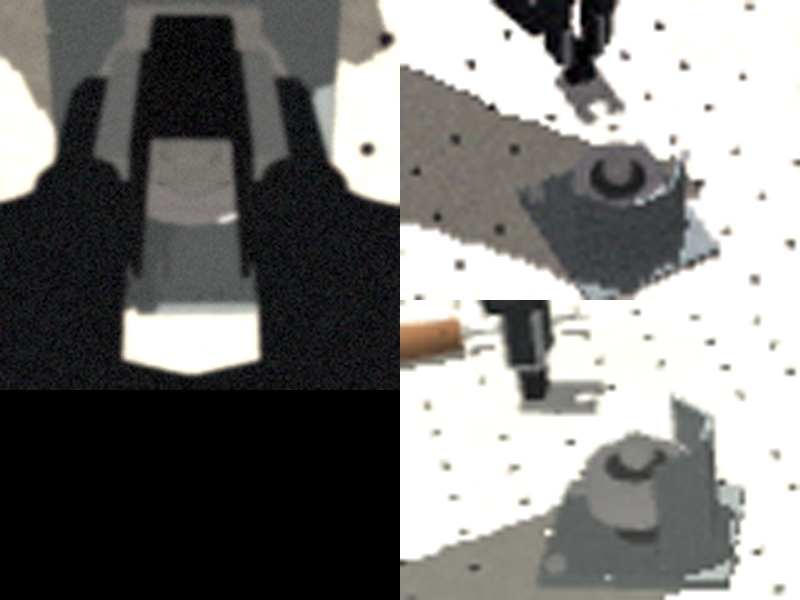

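The left panel shows the head arcs centred near column 190, against a finger/tab midline of about 189, so lateral alignment is within about 1 mm. The scene and side panels show the clip approaching from the open side with its mouth to the pin. I descend by touch from here.

```bash
python3 -m creep '[[[0,0,0,0.012,0,0,0],[0,0,0,0.012,0,0,0],[0,0,0,0,0,0,0],[0,0,0,0,0,0,0],[0,0,0,0,0,0,0]]]'; python3 -m creep '[[[0,0,0,0.002,0,0,0],[0,0,0,0.002,0,0,0],[0,0,0,0.002,0,0,0],[0,0,0,0,0,0,0],[0,0,0,0,0,0,0]]]';python3 -m creep '[[[0,0,0,0.002,0,0,0],[0,0,0,0.002,0,0,0],[0,0,0,0.002,0,0,0],[0,0,0,0,0,0,0],[0,0,0,0,0,0,0]]]'
```

```text
t: 9.13
ee_pos: [489.9, 154.9, 64.4]
ee_rot: [180.0, 0.0, 158.5]
force: [0.3, 1.0, -0.5]
opening: 15.3
t: 9.55
ee_pos: [489.5, 154.8, 57.6]
ee_rot: [-180.0, -0.0, 158.5]
force: [0.1, -0.6, -0.3]
opening: 15.6
t: 9.97
ee_pos: [489.5, 154.8, 51.5]
ee_rot: [-180.0, -0.0, 158.5]
force: [0.7, 1.2, 0.2]
opening: 16.0
```

```bash
python3 -m creep '[[[0,0,0,0.002,0,0,0],[0,0,0,0.002,0,0,0],[0,0,0,0,0,0,0],[0,0,0,0,0,0,0],[0,0,0,0,0,0,0]]]'; python3 -m creep '[[[0,0,0,0.0015,0,0,0],[0,0,0,0.0015,0,0,0],[0,0,0,0,0,0,0],[0,0,0,0,0,0,0],[0,0,0,0,0,0,0]]]'
```

```text
t: 10.38
ee_pos: [489.6, 154.9, 47.7]
ee_rot: [180.0, 0.0, 158.5]
force: [0.0, 0.3, -1.2]
opening: 15.5
t: 10.8
ee_pos: [489.6, 154.9, 44.8]
ee_rot: [180.0, 0.0, 158.5]
force: [-1.7, 1.6, 2.3]
opening: 15.5
```

```bash
python3 -c "
from h import *
s=load('w6');print(len(str(1)))
f=[]
for i in range(8): imaging.get_image('wrist'); x=telemetry.get_state(); f.append(x['force'])
print(np.mean(f,0),np.std(f,0),x['ee_pos'],x['moment'])"
```

```text
1
[-1.74239962  1.21600047  2.64827742] [0.35306558 0.57396895 0.34425206] [489.55696847 154.88452459  44.69908998] [ 0.20255345  0.23403866 -0.03053115]
```

Contact is at reported z ≈ 44.7, with about 3 N up. I cross-check the face height by triangulating the pulley's far rim and the pin head between the earlier wrist views, to be sure this is the face and not the head.

Run:
```python
from h import *
A,B=load('w1'),load('w6')
print('rim far',tri(A,(227.5,213.7),B,(252,316.8)))
print('head far edge',tri(A,(227,100+395/4+1),B,(252,228+190/2.5)))
for z in (40,46,52,58,64,70): print(z,[np.round(onz(A,227.5,213.7,z)[:2],1),np.round(onz(B,252,316.8,z)[:2],1)])
S,D=load('s3'),load('d3')
for nm,d,c,s in(('s6',load('s6'),(617-400,175),(255-40,153-30)),('d6',load('d6'),(635-400,455-300),(200-40,178-30))):
    p=np.array(c)/5+s; print(nm,p,[np.round(onz(d,*p,z)[:2],1) for z in(55,60,65,70)])
p=np.array((217,175))/5+(215,123);q=np.array((235,155))/5+(160,148);print('head SD',tri(load('s6'),p,load('d6'),q))
for z in(55,60,65,70): print(z,onz(A,227,186,z)[:2])
```

```text
rim far [570.8215465  123.97132602  49.456143  ]
head far edge [552.98068051 130.3430263   59.58413381]
40 [array([574.6, 124.1]), array([577.3, 119.4])]
46 [array([572.5, 125.2]), array([572.9, 121.1])]
52 [array([570.4, 126.3]), array([568.5, 122.8])]
58 [array([568.3, 127.4]), array([564.2, 124.6])]
64 [array([566.1, 128.5]), array([559.8, 126.3])]
70 [array([564. , 129.6]), array([555.4, 128.1])]
s6 [258.4 158. ] [array([542.4, 134.8]), array([545.1, 131.7]), array([547.7, 128.5]), array([550.4, 125.4])]
d6 [207. 179.] [array([542.1, 138.6]), array([540.7, 130.5]), array([539.3, 122.5]), array([537.8, 114.5])]
head SD [542.15650028 134.90455688  56.32654143]
55 [540.78968424 135.05405429]
60 [539.46622544 135.8361991 ]
65 [538.14276665 136.6183439 ]
70 [536.81930785 137.40048871]
```

The far rim triangulates to z ≈ 49.5, which matches the touch (clip underside about 51), so it is the face. The pin refines to about (541.5,135), 0.5 mm to tool +y, and the bore is about 27 mm short. I ease the load, correct laterally and slide in.

```bash
python3 -m creep '[[[0,0,0.0003,-0.0003,0,0,0],[0,-0.001,0,0,0,0,0],[0,-0.001,0,0,0,0,0],[0,-0.001,0,0,0,0,0],[0,0,0,0,0,0,0]]]'; python3 -m creep '[[[0,-0.001,0,0,0,0,0],[0,-0.001,0,0,0,0,0],[0,-0.001,0,0,0,0,0],[0,-0.001,0,0,0,0,0],[0,0,0,0,0,0,0]]]'
```

```text
t: 11.62
ee_pos: [492.7, 153.9, 45.0]
ee_rot: [-180.0, 0.0, 158.5]
force: [-2.5, -0.6, 2.2]
opening: 15.7
t: 12.03
ee_pos: [496.4, 152.5, 45.0]
ee_rot: [180.0, 0.0, 158.5]
force: [-1.4, 0.9, 2.2]
opening: 15.9
```

```bash
python3 -m creep '[[[0,-0.001,0,0,0,0,0],[0,-0.001,0,0,0,0,0],[0,-0.001,0,0,0,0,0],[0,-0.001,0,0,0,0,0],[0,0,0,0,0,0,0]]]'; python3 -m creep '[[[0,-0.001,0,0,0,0,0],[0,-0.001,0,0,0,0,0],[0,-0.001,0,0,0,0,0],[0,0,0,0,0,0,0],[0,0,0,0,0,0,0]]]'
```

```text
t: 12.45
ee_pos: [500.1, 151.0, 45.0]
ee_rot: [180.0, 0.0, 158.5]
force: [-1.1, 1.1, 1.7]
opening: 15.6
t: 12.87
ee_pos: [502.8, 150.0, 45.0]
ee_rot: [180.0, 0.0, 158.5]
force: [-0.9, 0.2, 2.4]
opening: 15.8
```

```bash
python3 -m creep '[[[0,-0.001,0,0,0,0,0],[0,-0.001,0,0,0,0,0],[0,0,0,0,0,0,0],[0,0,0,0,0,0,0],[0,0,0,0,0,0,0]]]'; python3 -m creep '[[[0,-0.001,0,0,0,0,0],[0,-0.001,0,0,0,0,0],[0,0,0,0,0,0,0],[0,0,0,0,0,0,0],[0,0,0,0,0,0,0]]]'
```

```text
t: 13.28
ee_pos: [504.5, 149.3, 44.9]
ee_rot: [-180.0, -0.0, 158.5]
force: [-3.1, 1.3, 3.0]
opening: 15.7
t: 13.7
ee_pos: [505.7, 148.8, 44.8]
ee_rot: [-180.0, -0.1, 158.5]
force: [-5.8, 2.8, 3.8]
opening: 15.6
```

```bash
python3 -m creep '[[[0,-0.001,0,0,0,0,0],[0,-0.001,0,0,0,0,0],[0,0,0,0,0,0,0],[0,0,0,0,0,0,0],[0,0,0,0,0,0,0]]]'
```

```text
t: 14.12
ee_pos: [507.2, 148.1, 44.7]
ee_rot: [-180.0, -0.1, 158.5]
force: [-11.2, 4.7, 5.5]
opening: 15.5
```

Resistance is rising purely along the push axis (about 12 N, lateral about 0.3 N), as the neck should give. Continuing.

```bash
python3 -m creep '[[[0,-0.0005,0,0,0,0,0],[0,-0.0005,0,0,0,0,0],[0,0,0,0,0,0,0],[0,0,0,0,0,0,0],[0,0,0,0,0,0,0]]]'
```

```text
t: 14.53
ee_pos: [508.2, 147.7, 44.7]
ee_rot: [-180.0, -0.1, 158.5]
force: [-9.2, 3.3, 5.5]
opening: 15.7
```

```bash
python3 -m creep '[[[0,-0.0005,0,0,0,0,0],[0,-0.0005,0,0,0,0,0],[0,0,0,0,0,0,0],[0,0,0,0,0,0,0],[0,0,0,0,0,0,0]]]'
```

```text
t: 14.95
ee_pos: [509.4, 147.2, 44.7]
ee_rot: [-180.0, -0.1, 158.5]
force: [-6.4, 2.7, 2.7]
opening: 15.7
```

The force has dropped past the peak, so I push on to the stop.

```bash
python3 -m creep '[[[0,-0.0008,0,0,0,0,0],[0,-0.0007,0,0,0,0,0],[0,0,0,0,0,0,0],[0,0,0,0,0,0,0],[0,0,0,0,0,0,0]]]'
```

```text
t: 15.37
ee_pos: [511.4, 146.5, 44.9]
ee_rot: [-180.0, -0.0, 158.5]
force: [-3.7, 1.8, 2.4]
opening: 15.4
```

```bash
python3 -m creep '[[[0,-0.0008,0,0,0,0,0],[0,-0.0007,0,0,0,0,0],[0,0,0,0,0,0,0],[0,0,0,0,0,0,0],[0,0,0,0,0,0,0]]]'
```

```text
t: 15.78
ee_pos: [513.2, 145.9, 45.1]
ee_rot: [180.0, 0.0, 158.5]
force: [-0.2, -0.4, 2.0]
opening: 15.7
```

```bash
python3 -m creep '[[[0,-0.0005,0,0,0,0,0],[0,-0.0005,0,0,0,0,0],[0,0,0,0,0,0,0],[0,0,0,0,0,0,0],[0,0,0,0,0,0,0]]]'
```

```text
t: 16.2
ee_pos: [513.9, 145.6, 45.0]
ee_rot: [180.0, 0.0, 158.5]
force: [-2.0, 0.2, 2.8]
opening: 15.5
```

```bash
python3 -m creep '[[[0,-0.0005,0,0,0,0,0],[0,-0.0005,0,0,0,0,0],[0,0,0,0,0,0,0],[0,0,0,0,0,0,0],[0,0,0,0,0,0,0]]]'
```

```text
t: 16.62
ee_pos: [514.4, 145.4, 45.0]
ee_rot: [-180.0, -0.1, 158.5]
force: [-6.1, 2.1, 5.2]
opening: 15.7
```

```bash
python3 -m creep '[[[0,-0.0005,0,0,0,0,0],[0,-0.0005,0,0,0,0,0],[0,0,0,0,0,0,0],[0,0,0,0,0,0,0],[0,0,0,0,0,0,0]]]'
```

```text
t: 17.03
ee_pos: [514.8, 145.3, 45.0]
ee_rot: [-180.0, -0.1, 158.5]
force: [-10.7, 2.8, 8.2]
opening: 15.2
```

It has a firm stop: 11 N at 0.4 mm per step, after the peak-and-drop and about 11 mm of travel from first resistance. I ease the load slightly, open and lift away.

```bash
python3 -m creep '[[[0,0.0006,0,-0.0003,0,0,0],[0,0,0,0,0,0,0],[0.5,0,0,0,0,0,0],[0.5,0,0,0,0,0,0],[0.5,0,0,0,0,0,0]]]'; python3 -m creep '[[[0.5,0,0,0,0,0,0],[0.5,0,0,0,0,0,0],[0.5,0,0,-0.005,0,0,0],[0.5,0,0,-0.01,0,0,0],[0.5,0,0,-0.01,0,0,0]]]'; python3 -m creep '[[[0.5,0,0,-0.03,0,0,0],[0.5,0,0,-0.035,0,0,0],[0.5,0,0,-0.035,0,0,0],[0.5,0,0,-0.03,0,0,0],[0.5,0,0,0,0,0,0]]]'; python3 -m creep '[[[0.5,0.03,0,0,0,0,0],[0.5,0.03,0,0,0,0,0],[0.5,0,0,0,0,0,0],[0.5,0,0,0,0,0,0],[0.5,0,0,0,0,0,0]]]'
python3 - <<'E'
from h import *
w=grab('wrist','w7');S=grab('scene','s7');D=grab('side','d7');print(telemetry.get_state()['ee_pos'])
st=lambda i:np.clip(i.astype(float)*2,0,255).astype(np.uint8)
o=np.zeros((600,800,3),np.uint8)
for i,(n,im,x,y,W,H,z) in enumerate((('w7',w,0,0,400,600,4),('s7',S,400,0,400,300,6),('d7',D,400,300,400,300,6))):
    u,v=proj(load(n),(530,140,55)).astype(int);a,b=W//z//2,H//z//2;u=max(u,a);v=min(max(v,b),384-b);o[y:y+H,x:x+W]=cv2.resize(st(im[v-b:v+b,u-a:u+a]),(W,H),interpolation=2);print(n,u-a,v-b)
cv2.imwrite('pics/m.png',o[:,:,::-1])
d=load('w7')
xd=np.array([np.cos(np.radians(-21.5)),np.sin(np.radians(-21.5)),0])
E
```

```text
t: 17.45
ee_pos: [515.3, 145.0, 45.2]
ee_rot: [180.0, 0.0, 158.5]
force: [-0.8, 0.3, 0.2]
opening: 42.6
t: 17.87
ee_pos: [515.2, 145.1, 71.2]
ee_rot: [-180.0, -0.0, 158.5]
force: [-0.1, -0.1, 0.3]
opening: 43.0
t: 18.28
ee_pos: [517.2, 145.6, 207.9]
ee_rot: [179.7, 0.5, 158.5]
force: [0.6, -0.2, 0.1]
opening: 43.4
t: 18.7
ee_pos: [459.8, 167.0, 201.1]
ee_rot: [180.0, 0.1, 158.5]
force: [0.6, -0.5, 0.2]
opening: 42.4
[459.93598143 166.76875073 200.36097962]
w7 202 165
s7 223 130
d7 169 154
```

View pics/m.png

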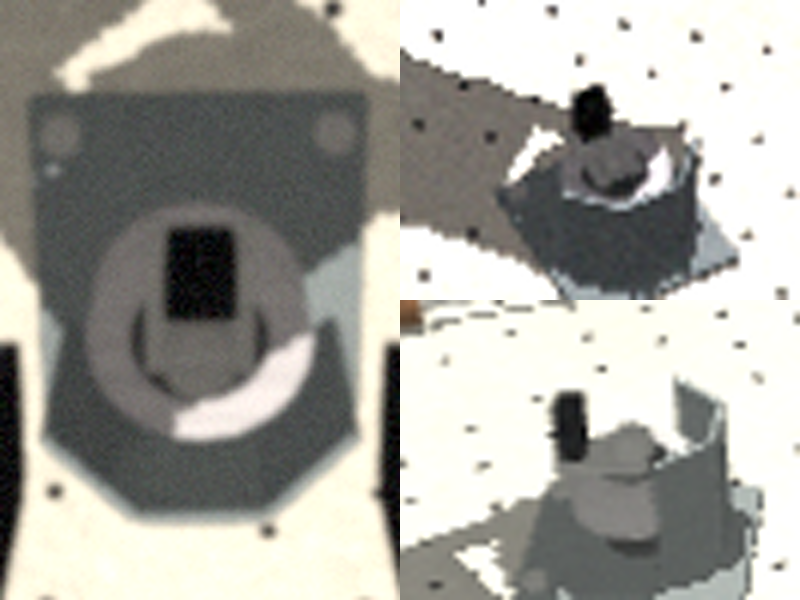

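Run:
```python
from h import *
d=load('w7');x=np.array([.930,-.3665])
f=onz(d,252.3,245,84)[:2]
rim=onz(d,202+200/4,165+441/4,50)[:2]; top=onz(d,202+200/4,165+204/4,50)[:2]
print('tab front along x',f@x,'pulley near/far rim',top@x,rim@x,'centre',(top+rim)@x/2,'dia',(rim-top)@x)
print('bore - axis (mm):',f@x+22-(top+rim)@x/2,'pin est',np.array([541.5,135])@x)
s=telemetry.get_state();print(s['force'],s['t'])
```

```text
tab front along x 431.92579583789336 pulley near/far rim 414.9780674204556 486.81888879386577 centre 450.89847810716066 dia 71.84082137341014
bore - axis (mm): 3.0273177307327046 pin est 454.1175
[-0.10085065 -0.61974389 -0.00858362] 18.85
```

```bash
python3 -c "
from station import finish_job
print(finish_job())"
```

```text
the job is handed in; nothing more can be done
None
```

The small clip is on the pulley pin and released, and the job was handed in at about 19 s of the 61 s allowed. I took it by its tab, touched it down on the pulley face from the open side, and pushed it along the stand's +x.

- **Push:** Resistance rose to about 12 N and dropped as the prongs passed the neck. The clip then met a firm stop at about 11 N, roughly 11 mm after first resistance. After release the wrist force was near zero.
- **Last pictures:** They show the clip flat on the face around the pin, its tab on the open side, in line with the stand. The arm is clear above.
- **Not moved:** I never reached for the big clip, the brown look-alike or the other things. I did not re-measure their positions at the end.

**Checks that failed or disagreed:**
- **First grasp:** It closed on nothing. The cameras showed the fingertips about 20–24 mm above the reported TCP. Going lower by that amount gave a good grasp, though the opening then read 15.6 mm on the 18 mm tab.
- **Final camera check:** Bore-to-axis values were -0.2 mm, -1.9 mm and +3.0 mm. The +3.0 mm value came from a poor rim measurement (72 mm across instead of 62 mm). That is too coarse to confirm the 0.5 mm limit, so "fully home" rests on the force trace.

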